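# Put the try square and depth gauge back in their foam

## Task

Put the L-shaped try square and the T-shaped depth gauge away in the foam tray: lay each flat in the cutout of its own shape and press it down until it is fully home on the pocket floor. Leave both there, let go, and do not disturb the other things on the bench.

Things in the scene. Friction and masses are not known exactly. Their poses are not given: they have to be found in the camera images.
- square_centre (a point): Try square, an L lying flat; wooden beam with brass rivets, steel blade, 130 g. Beam: bar 16 (x) x 80 (y) x 24 mm tall. Blade: strip 80 long, 16 wide, 6 mm thick, flush with the underside, from the beam's face towards +x, at the beam's +y end (centreline y = +32 mm). Point: centre of the beam, 12 mm above the underside; z up.
- gauge_centre (a point): Depth gauge, a T lying flat; all steel, 170 g. Beam: bar 16 (x) x 80 (y) x 24 mm tall. Blade: strip 80 long, 16 wide, 6 mm thick, flush with the underside, from the beam's face towards +x, from its middle (centreline y = 0). Point: centre of the beam, 12 mm above the underside; z up. The beam can be gripped at its middle, above the thin blade.
- foam_square_home (a point): L-shaped cutout of the try square, fixed: point where the centre of the part's beam lies when fully home: level with the foam's top, 12 mm above the pocket floor. The beam's upper 12 mm then stands above the foam. Axes match the part's: x along the blade slot, y along the beam slot, blade slot at the +y end.
- foam_gauge_home (a point): T-shaped cutout of the depth gauge, fixed: point where the centre of the part's beam lies when fully home: level with the foam's top, 12 mm above the pocket floor. The beam's upper 12 mm then stands above the foam. Axes match the part's: x along the blade slot, y along the beam slot, blade slot from the middle.
- foam_square: Charcoal foam block with the L cutout, 124 x 116 x 20 mm, fixed in the tray, top 24 mm above the bench. Pocket 12 mm deep, 2 mm wider than the part on every side, lighter grey floor. Four springy foam bulges narrow the beam slot's mouth to 14 mm: the part's weight alone leaves it proud on them; a steady 6 to 8 N straight down on the middle of the beam, all the way, sends it to the floor.
- foam_gauge: Foam block with the T cutout: same size, depth, play and springy bulges as the other block. The two blocks may lie in either order along the tray. Origins: centre of the underside.
- tray: Fixed shallow plywood tray 266 x 130 mm, walls 16 mm high, 4 mm floor, which holds the two foam blocks one behind the other along its x; origin at the centre of its underside.
- hammer: Bystander: hammer, 300 mm long, lying on the bench; head towards its +x; origin about half-way along it, on the underside.
- whetstone: Bystander: grey whetstone 50 x 160 x 25 mm; origin at the centre of the underside.
- knife: Bystander: open pocket knife with wooden handle 110 x 20 x 14 mm, 95 mm of ferrule and blade towards its +x; origin under the handle's middle.
- ferrule: Bystander: small brass ring, 22 mm across, 16 mm tall; origin at the centre of the underside.
- offcut: Bystander: pale wood offcut 35 x 70 x 18 mm; origin at the centre of the underside.
- jar: Bystander: amber glass jar, 68 mm across, 70 mm tall; origin at the centre of the underside.
Not all that is in view belongs to the job. Of the things like the part that bears square_centre, leave any that is blue or orange; of the rest the smaller one is meant.

How it is judged (in metres and radians):
At the end, for the whole second after the job is handed in: Both parts lie flat and at rest in their own pockets: beam centre within 4 mm sideways of its home point and no more than 2 mm above it, aligned within 0.07 rad and level within 0.05 rad (horizontal distance between square_centre and foam_square_home below 0.004 m and z of square_centre in the frame of foam_square_home between -0.003 and 0.002 m and angle between the x axis of square_centre and the x axis of foam_square_home, either way round below 0.07 rad and angle between each of square_centre, gauge_centre's own z axis and vertical below 0.05 rad and horizontal distance between gauge_centre and foam_gauge_home below 0.004 m and z of gauge_centre in the frame of foam_gauge_home between -0.003 and 0.002 m and angle between the x axis of gauge_centre and the x axis of foam_gauge_home, either way round below 0.07 rad and linear speed of each of try_square, depth_gauge below 0.02 m/s); the robot touches nothing.
It fails at once if a bystander (hammer, whetstone, knife, ferrule, offcut or jar) is shoved more than 30 mm (distance of any of hammer, whetstone, knife, ferrule, offcut, jar from where it was at the start of the episode above 0.03 m).
It also fails if it takes over 64 s, if anything falls off the work surface, if the arm or the gripper's body presses on something with over 40 N, if the wrist force passes 120 N, or if a joint passes its speed limit or range.

## Robot

A 6-joint arm with a two-finger parallel gripper is mounted at the origin on the work surface. World frame = base frame: x ahead of the robot, y to its left, z up, the work surface at z = 0. Lengths are in mm, angles in rad, forces in N, time in s.
With the tool pointing down it reaches from about 275 to 750 mm from the base axis. Payload 10.2 kg.
Tool frame: the origin (TCP) lies midway between the tips of the shut fingers; the grasp point (between the pads) lies 19 mm behind it; z points along the fingers, y is the line along which they close (so a half turn about z gives the same grasp; the last joint's range is limited). The gripper opens to 85 mm and grips with 20 to 120 N. Pads are 22 mm wide; open, the fingers measure 114 mm over their backs; the gripper's body (76 mm by 85 mm) begins 54 mm behind the grasp point. The pads swing forward as they close: fully open they stand 13 mm farther back than shut.
Start: joints at [-1.54, 0.313, 1.498, -0, 1.331, -0.223], TCP at [131.806, -508.191, 231.294] pointing down, gripper open.
Joint ranges: [-2.94, 2.94], [-0.97, 2.17], [0.19, 2.56], [-1.23, 4.37], [0.02, 3.11], [-2.88, 2.88]. Speed limits (rad/s): [2.39, 2.39, 3.01, 3.14, 3.14, 3.14].

## Interface

Orientations are given as a unit quaternion [w, x, y, z].
In Python, from rig import ctrl gives the robot as it stands.
- The arm moves only by the tool send_rows, never from a script. Its argument "targets" is a list of rows, each an object with "offset": the shift along the world's x, y, z in cm, a list of three; "spin": the turn about the world's z in rad. A call has 1 to 8 rows; each row is the pose to reach, as a shift and turn from the pose commanded when the call began; what a row does not reach only later rows make up. A row lasts 1/12 s, in which the tool goes at most 41.7 mm and 7.16 degrees, less where a joint would pass 70% of its speed; a pose out of reach is approached as far as the arm can. A call with a gripper value outside its range is refused whole. "grip" is the opening, from 0 (shut) to 1 (fully open), set as the call begins (left out, the last holds). The fingers move at their own pace and stop on an object; "squeeze" is the grip in N (left out, the last holds). Time passes only in rows, so rows that repeat a pose let the fingers close. It gives the time, the measured TCP pose, the force, the opening and the grip force at its end, in the units of the state.
- ctrl.sense(): the state, without advancing time (a new reading comes with each control period).
- ctrl.capture(name): name is "scene" or "top" or "wrist"; returns (picture, depth): 420x560x3 uint8, red, green, blue; 420x560 float32, mm along the optical axis (not along the pixel's ray), 0 where there is no reading.
- ctrl.calibration(name): a dict with "fx", "fy", "cx", "cy" (pixels), "view" (4x4, takes a point from world to camera coordinates); the wrist camera has in their place "mount" (4x4, takes a point from camera to tool coordinates, whose origin is the TCP and whose axes are the flange's). Camera axes: x right, y down, z forward; pixel columns grow to the right and rows downward; lengths in mm; the calibration is good to about 2 mm. A picture is of the moment at which its call begins: read the wrist's pose just before it. calibration takes no time and is no camera call.
- ctrl.finish_job(): hands the job in; it is judged then, once.
Trained networks look in the newest picture that a camera, given by its name, has taken for a name from the list of things; names that differ only in an ending like _2 or _b are one class to them, and where a whole thing is asked for, a point or a joint stands for the part that bears it (a point fixed in the world has none). Each returns a list of dicts, best first, with "conf" (0 to 1); they miss things now and then, are a little off and sometimes report something else, mostly with a low value. They report only what shows in the picture. A call takes as long as a camera call. They do not tell look-alikes from the thing itself.
- ctrl.search_frame(camera, query): "box" ([left, top, right, bottom] in pixels, round what is visible of it).
- ctrl.place_of(camera, query): "uv" ([column, row] in pixels: a listed point, or the origin of a listed thing).
The state is a dict: "time_s": time; "joints": joint angles; "dq": joint speeds; "tau": joint torques, N m; "eef_pos": TCP position; "ee_rot": TCP orientation; "force": force on the tool from outside, world axes, zero at the start; "wrist_torque": the same for the moment, N m; "grip_width": opening from 0.0 (shut) to 1.0 (fully open); "grip_force": force on a finger pad.
Only numpy, scipy, OpenCV 4.12 (cv2) and the standard library are available. Lean on these libraries where they do the work, as an engineer would, in place of code of your own. Each camera call takes 0.05 s, during which the arm holds its last target. There are 200 camera calls.

## Working session

There is one attempt and no reset: what is moved stays moved. The work goes in short steps, Python scripts to look and compute and a tool call to move; the robot and the scene stay as the last step left them, time stands still between calls to the robot, and variables do not carry over. Pictures are saved under pics/ and viewed, at most 10 in all, crops included, and the job is handed in when it is done.

Besides the shell and the picture viewer there is one more tool, called after "Call:" by a JSON object that holds its "api" and its "payload", one argument or row to a line. send_rows: Moves the arm, as the interface text tells. Its arguments: {"type":"object","properties":{"targets":{"type":"array"},"grip":{"type":"number"},"squeeze":{"type":"number"}},"required":["targets"]}

```bash
ls; mkdir -p pics; cat > h.py <<'E'
import numpy as np, cv2
from rig import ctrl
def save(im,n): cv2.imwrite('pics/'+n+'.png',cv2.cvtColor(im,cv2.COLOR_RGB2BGR))
def world(cam,uv,d=None,z=None,s=None):
    """pixel -> world, from depth d (mm along axis) or on plane z"""
    c=ctrl.calibration(cam)
    if 'view' in c: T=np.linalg.inv(np.array(c['view']))
    else:
        w,x,y,zz=s['ee_rot']
        from scipy.spatial.transform import Rotation as R
        T=np.eye(4);T[:3,:3]=R.from_quat([x,y,zz,w]).as_matrix();T[:3,3]=s['eef_pos'];T=T@np.array(c['mount'])
    r=np.array([(uv[0]-c['cx'])/c['fx'],(uv[1]-c['cy'])/c['fy'],1.])
    if d is None:
        rw=T[:3,:3]@r; return T[:3,3]+rw*(z-T[2,3])/rw[2]
    return T[:3,:3]@(r*d)+T[:3,3]
E
python3 - <<'E'
from h import *
s=ctrl.sense();print(s)
im,d=ctrl.capture('top');save(im,'top0');np.save('top0.npy',d)
for q in ['square_centre','gauge_centre','foam_square_home','foam_gauge_home']:
    for r in ctrl.place_of('top',q):
        u,v=map(int,r['uv']);print(q,r['conf'],r['uv'],world('top',r['uv'],d[v,u]).round(1))
for q in ['square_centre','gauge_centre','foam_square','foam_gauge','tray','hammer','whetstone','knife','ferrule','offcut','jar']:
    for r in ctrl.search_frame('top',q): print(q,round(r['conf'],2),np.round(r['box']))
E
```

```text
pics
{'time_s': 0.0, 'joints': array([-1.54038863e+00,  3.13458880e-01,  1.49845117e+00, -3.27910285e-06,
        1.33099887e+00, -2.23404738e-01]), 'dq': array([ 9.46986800e-04,  3.94333200e-04,  6.74087056e-04, -4.00066154e-04,
       -7.95421740e-04,  5.42199637e-06]), 'tau': array([-3.29844806e-05, -4.12260747e+01, -2.59746766e+01, -2.45810934e-04,
        4.17982505e-03, -2.35866725e-05]), 'eef_pos': array([ 131.802279  , -507.91552762,  230.72523111]), 'ee_rot': array([-6.55224486e-04,  9.91957943e-01,  1.26566212e-01,  6.18253622e-05]), 'force': array([-0.21129865, -0.90441212,  0.13829118]), 'wrist_torque': array([ 0.02182959,  0.01428956, -0.01397347]), 'grip_force': 0.0, 'grip_width': 1.0024431054910952}
square_centre 0.96 [237.3, 139.8] [751.4  62.2  34.2]
square_centre 0.84 [354.3, 227.2] [ 465.4 -312.9   27.3]
square_centre 0.68 [424.6, 292.1] [ 257.2 -536.9    6.5]
square_centre 0.5 [274.4, 259.2] [365.1 -56.4  22.2]
gauge_centre 0.56 [291.1, 214.7] [ 507.  -110.7   26.3]
gauge_centre 0.42 [409.1, 205.0] [ 536.6 -492.1   22.8]
foam_square_home 0.72 [204.8, 203.9] [544.5 167.8  17.9]
foam_gauge_home 0.86 [215.8, 244.2] [414.4 131.8  13.7]
square_centre 0.81 [406. 269. 439. 300.]
square_centre 0.76 [220. 104. 255. 149.]
square_centre 0.62 [335. 207. 368. 236.]
square_centre 0.53 [251. 239. 289. 266.]
gauge_centre 0.49 [281. 191. 302. 222.]
foam_square 0.57 [185. 169. 227. 215.]
foam_gauge 0.68 [182. 171. 226. 216.]
foam_gauge 0.62 [192. 211. 232. 256.]
tray 0.68 [179. 169. 238. 259.]
tray 0.63 [394. 160. 440. 250.]
tray 0.46 [191. 209. 232. 254.]
hammer 0.91 [395. 159. 441. 247.]
whetstone 0.9 [287. 151. 340. 170.]
knife 0.86 [108. 265. 171. 282.]
ferrule 0.65 [336. 206. 370. 238.]
ferrule 0.32 [286. 149. 339. 169.]
offcut 0.74 [308. 239. 328. 257.]
jar 0.82 [360. 274. 384. 294.]
```

View pics/top0.png

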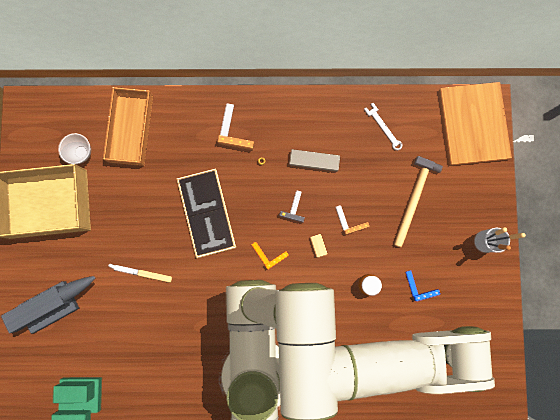

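```bash
python3 - <<'E'
from h import *
im=cv2.cvtColor(cv2.imread('pics/top0.png'),cv2.COLOR_BGR2RGB)
a=cv2.resize(im[95:280,205:445],None,fx=3.2,fy=3.2,interpolation=cv2.INTER_CUBIC)
save(a,'crop1')
c=ctrl.calibration('wrist');print(c);t=ctrl.calibration('top');print(t['fx'],np.round(t['view'],3).tolist())
for q,z in [((354,227),24),((347,229),24),((368,226),24),((340,208),6),((285,217),24),((302,217),24),((297,193),6)]: print(q,world('top',q,z=z).round(0))
E
```

```text
{'fx': 354.6321322498371, 'fy': 354.6321322498371, 'cx': 274.3875803739613, 'cy': 207.3525062957101, 'mount': array([[-4.01764882e-04, -9.55974835e-01, -2.93448383e-01,
         7.44725149e+01],
       [ 9.99999795e-01, -2.37516219e-04, -5.95352643e-04,
        -4.77199984e-01],
       [ 4.99443395e-04, -2.93448562e-01,  9.55974734e-01,
        -1.43502677e+02],
       [ 0.00000000e+00,  0.00000000e+00,  0.00000000e+00,
         1.00000000e+00]])}
524.9991320070327 [[-0.007, -1.0, 0.007, -95.063], [-0.994, 0.006, -0.107, 520.557], [0.107, -0.008, -0.994, 1656.989], [0.0, 0.0, 0.0, 1.0]]
(354, 227) [ 466. -312.   24.]
(347, 229) [ 460. -290.   24.]
(368, 226) [ 469. -357.   24.]
(340, 208) [ 530. -270.    6.]
(285, 217) [500. -91.  24.]
(302, 217) [ 500. -146.   24.]
(297, 193) [ 580. -131.    6.]
```

View pics/crop1.png

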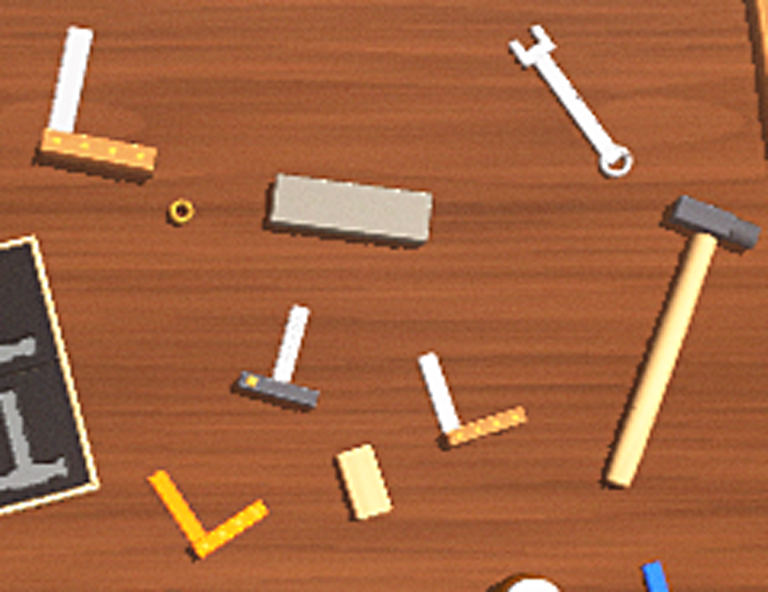

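Candidates for the try square: the large wooden one at (237,140), the small wooden one at (354,227), orange at (268,259) and blue at (425,292). Blue and orange are excluded, and of the two wooden ones the smaller, (354,227), fits with a beam of about 70–80 mm. The gauge is at (291,215). I'll move above the square to measure it from close by.

Call:
{"api": "send_rows", "payload": {
  "targets": [
    {"offset": [33.4,19.5,-6],"spin": 0.8},
    {"offset": [33.4,19.5,-6],"spin": 1.59},
    {"offset": [33.4,19.5,-6],"spin": 1.59},
    {"offset": [33.4,19.5,-6],"spin": 1.59},
    {"offset": [33.4,19.5,-6],"spin": 1.59},
    {"offset": [33.4,19.5,-6],"spin": 1.59},
    {"offset": [33.4,19.5,-6],"spin": 1.59},
    {"offset": [33.4,19.5,-6],"spin": 1.59}
  ]
}}

```text
time_s: 1.47
eef_pos: [417.9, -340.7, 180.0]
ee_rot: [0.0, 0.808, 0.589, -0.0]
force: [0.5, -1.1, 0.3]
grip_width: 0.999
grip_force: 0.0
```

Call:
{"api": "send_rows", "payload": {
  "targets": [
    {"offset": [4.4,2.6,-1],"spin": 0.57},
    {"offset": [4.4,2.6,-1],"spin": 0.57},
    {"offset": [4.4,2.6,-1],"spin": 0.57},
    {"offset": [4.4,2.6,-1],"spin": 0.57},
    {"offset": [4.4,2.6,-1],"spin": 0.57},
    {"offset": [4.4,2.6,-1],"spin": 0.57},
    {"offset": [4.4,2.6,-1],"spin": 0.57}
  ]
}}

```text
time_s: 2.05
eef_pos: [460.2, -316.1, 170.2]
ee_rot: [-0.0, 0.613, 0.79, -0.0]
force: [1.0, -0.4, -0.4]
grip_width: 0.998
grip_force: 0.0
```

```bash
python3 - <<'E'
from h import *
s=ctrl.sense();print(s['eef_pos'],s['ee_rot'],s['joints'])
im,d=ctrl.capture('wrist');save(im,'w1');np.save('w1.npy',d)
for r in ctrl.place_of('wrist','square_centre'): print(r,world('wrist',r['uv'],z=12,s=s).round(1))
E
```

```text
[ 460.24262071 -316.11922972  170.17654835] [-3.43542941e-05  6.13192848e-01  7.89933244e-01 -1.22219109e-05] [-8.11660685e-01  4.38234769e-01  1.48342535e+00 -3.67773625e-05
  1.21999676e+00 -1.06225197e+00]
{'uv': [280.4, 192.4], 'conf': 0.94} [ 465.8 -318.2   12. ]
{'uv': [18.2, 346.6], 'conf': 0.81} [ 249.5 -539.7   12. ]
```

View pics/w1.png

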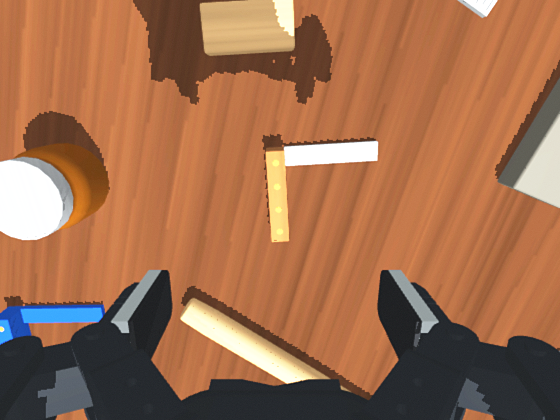

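The picture shows the wooden beam from (275,150) to (280,241) and the blade out to (378,150), which is the small wooden square. I'll fit it with depth.

```bash
cat >> h.py <<'E'
def cloud(cam,d,s=None):
    c=ctrl.calibration(cam); h,w=d.shape
    T=world
    u,v=np.meshgrid(np.arange(w),np.arange(h))
    o=world(cam,(c['cx'],c['cy']),0,s=s)
    M=np.stack([world(cam,(c['cx']+c['fx'],c['cy']),1,s=s)-world(cam,(c['cx'],c['cy']),1,s=s),world(cam,(c['cx'],c['cy']+c['fy']),1,s=s)-world(cam,(c['cx'],c['cy']),1,s=s),world(cam,(c['cx'],c['cy']),1,s=s)-o],1)
    r=np.stack([(u-c['cx'])/c['fx'],(v-c['cy'])/c['fy'],np.ones_like(u)],-1)*d[...,None]
    P=r@M.T+o; P[d<=0]=np.nan; return P
def fit(P,zlo,zhi,c,rad):
    """min-area rectangle of the blob of points with z in range, near c"""
    m=(P[...,2]>zlo)&(P[...,2]<zhi)&(np.hypot(P[...,0]-c[0],P[...,1]-c[1])<rad)
    n,l,st,_=cv2.connectedComponentsWithStats(m.astype(np.uint8))
    k=1+np.argmax(st[1:,4]); Q=P[l==k]
    r=cv2.minAreaRect(Q[:,:2].astype(np.float32))
    return np.round(r[0],1),np.round(r[1],1),round(r[2],1),np.median(Q[:,2]).round(1),len(Q)
E
python3 - <<'E'
from h import *
s=ctrl.sense();d=np.load('w1.npy');P=cloud('wrist',d,s)
print(P[192,330],P[200,278],P[153,340])
print('beam',fit(P,17,32,(466,-318),70))
print('blade',fit(P,3,10,(510,-275),60))
E
```

```text
[ 510.33763795 -309.42280668    1.06018927] [ 464.40573593 -321.85108488   25.32312596] [ 507.10893328 -272.66246045    7.53065425]
beam (array([ 463.5, -320.2]), array([16. , 80.2]), 17.8, np.float64(24.9), 1732)
blade (array([ 495.5, -276.7]), array([88.8, 17.8]), 16.9, np.float64(6.9), 1778)
```

Call:
{"api": "send_rows", "payload": {
  "targets": [
    {"offset": [0.33,-0.41,-3.5],"spin": 0.055},
    {"offset": [0.33,-0.41,-7.0],"spin": 0.055},
    {"offset": [0.33,-0.41,-10.0],"spin": 0.055},
    {"offset": [0.33,-0.41,-12.0],"spin": 0.055},
    {"offset": [0.33,-0.41,-12.0],"spin": 0.055},
    {"offset": [0.33,-0.41,-12.0],"spin": 0.055}
  ],
  "grip": 0.5,
  "squeeze": 50
}}

```text
time_s: 2.65
eef_pos: [463.5, -320.2, 50.2]
ee_rot: [-0.001, 0.591, 0.807, 0.0]
force: [0.4, -0.4, -0.3]
grip_width: 0.498
grip_force: 0.0
```

```bash
python3 - <<'E'
from h import *
s=ctrl.sense();print(s['eef_pos'],s['ee_rot'],s['dq'].round(3))
im,d=ctrl.capture('wrist');P=cloud('wrist',d,s)
print('beam',fit(P,16,32,(466,-318),60))
E
```

```text
[ 463.46621036 -320.22093031   50.20016063] [-5.01640721e-04  5.90738426e-01  8.06862970e-01  8.77229506e-05] [ 0.001 -0.043 -0.033  0.002  0.007 -0.005]
beam (array([ 463.5, -320.1]), array([16.1, 80.4]), 17.8, np.float64(24.9), 4488)
```

Call:
{"api": "send_rows", "payload": {
  "targets": [
    {"offset": [0,0,-1.5],"spin": 0},
    {"offset": [0,0,-3.0],"spin": 0},
    {"offset": [0,0,-3.65],"spin": 0},
    {"offset": [0,0,-3.65],"spin": 0},
    {"offset": [0,0,-3.65],"spin": 0}
  ]
}}

```text
time_s: 3.12
eef_pos: [464.1, -320.7, 14.9]
ee_rot: [0.001, 0.59, 0.807, -0.0]
force: [-0.3, 0.2, 0.6]
grip_width: 0.5
grip_force: 0.0
```

Call:
{"api": "send_rows", "payload": {
  "targets": [
    {"offset": [0,0,0],"spin": 0},
    {"offset": [0,0,0],"spin": 0},
    {"offset": [0,0,0],"spin": 0},
    {"offset": [0,0,0],"spin": 0},
    {"offset": [0,0,0],"spin": 0},
    {"offset": [0,0,0],"spin": 0}
  ],
  "grip": 0
}}

```text
time_s: 3.62
eef_pos: [464.0, -320.7, 14.9]
ee_rot: [0.001, 0.59, 0.807, -0.0]
force: [-1.4, 0.7, 6.0]
grip_width: 0.166
grip_force: 50.5
```

Call:
{"api": "send_rows", "payload": {
  "targets": [
    {"offset": [0,0,2],"spin": 0},
    {"offset": [0,0,5.5],"spin": 0},
    {"offset": [0,0,9.5],"spin": 0},
    {"offset": [1,3,13],"spin": 0},
    {"offset": [2,6.5,15],"spin": 0},
    {"offset": [3,10.5,15.5],"spin": 0},
    {"offset": [4,14.5,15.5],"spin": 0},
    {"offset": [5,18.5,15.5],"spin": 0}
  ]
}}

```text
time_s: 4.28
eef_pos: [512.9, -137.0, 169.7]
ee_rot: [0.001, 0.591, 0.807, 0.0]
force: [0.5, -0.7, -2.5]
grip_width: 0.171
grip_force: 49.6
```

Call:
{"api": "send_rows", "payload": {
  "targets": [
    {"offset": [0.6,3.8,0],"spin": 0},
    {"offset": [1.2,7.6,0],"spin": 0},
    {"offset": [1.8,11.4,0],"spin": 0},
    {"offset": [2.4,15.2,0],"spin": 0},
    {"offset": [3,19,0],"spin": 0},
    {"offset": [3,23,0],"spin": 0},
    {"offset": [3,26,0],"spin": 0},
    {"offset": [3,26,0],"spin": 0}
  ]
}}

```text
time_s: 4.95
eef_pos: [541.9, 126.2, 168.8]
ee_rot: [-0.0, 0.588, 0.809, 0.0]
force: [-0.1, 0.7, -0.9]
grip_width: 0.172
grip_force: 49.6
```

```bash
python3 - <<'E'
from h import *
s=ctrl.sense();print(s['eef_pos'],s['ee_rot'],s['grip_width'],s['dq'].round(3))
im,d=ctrl.capture('wrist');save(im,'w2');np.save('w2.npy',d);import pickle;pickle.dump(s,open('w2.pkl','wb'))
for q in ['foam_square_home','foam_gauge_home','square_centre']:
  for r in ctrl.place_of('wrist',q): print(q,r,world('wrist',r['uv'],z=24,s=s).round(1))
E
```

```text
[541.90387513 126.15228992 168.80837963] [-4.44641806e-04  5.88252903e-01  8.08676745e-01  4.97167295e-04] 0.17180792275044643 [-0.093 -0.011  0.019 -0.033 -0.009 -0.083]
foam_square_home {'uv': [290.7, 139.3], 'conf': 0.82} [540.4 172.3  24. ]
foam_gauge_home {'uv': [127.9, 129.2], 'conf': 0.87} [414.5 139.9  24. ]
square_centre {'uv': [461.2, 308.5], 'conf': 0.77} [741.5  73.6  24. ]
square_centre {'uv': [277.8, 268.6], 'conf': 0.64} [566.1  60.1  24. ]
square_centre {'uv': [37.5, 316.4], 'conf': 0.57} [367.  -56.2  24. ]
```

View pics/w2.png

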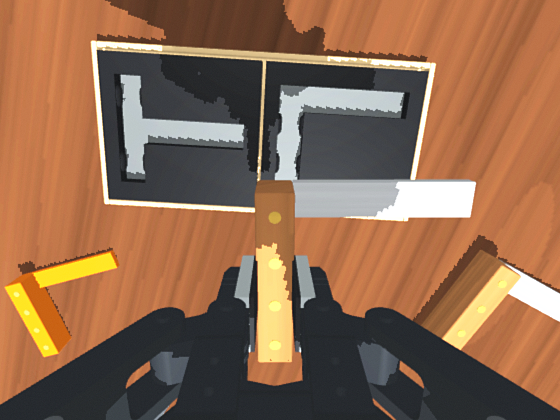

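The square is held level, with the T pocket at left (about x 130, rows 75–180) and the L pocket partly hidden by the part. I'll back off a little to see it whole.

Call:
{"api": "send_rows", "payload": {
  "targets": [
    {"offset": [0,-2.5,1],"spin": 0},
    {"offset": [0,-4.5,2],"spin": 0},
    {"offset": [0,-4.5,2],"spin": 0},
    {"offset": [0,-4.5,2],"spin": 0}
  ]
}}

```text
time_s: 5.48
eef_pos: [543.0, 74.5, 189.1]
ee_rot: [0.0, 0.592, 0.806, 0.0]
force: [-0.2, 0.9, -2.0]
grip_width: 0.167
grip_force: 49.6
```

```bash
cat >> h.py <<'E'
from scipy.optimize import minimize
def pocket(P,kind,g):
    """fit pocket (play 2 mm) to floor points; g=(x,y,yaw)"""
    F=P.reshape(-1,3); F=F[np.hypot(F[:,0]-g[0],F[:,1]-g[1])<100]
    lo=F[(F[:,2]>9)&(F[:,2]<17.)][:,:2]; hi=F[(F[:,2]>22)&(F[:,2]<29)][:,:2]
    by=32 if kind=='L' else 0
    def sd(p,g):
        c,s=np.cos(g[2]),np.sin(g[2]); q=(p-g[:2])@np.array([[c,-s],[s,c]])
        bx=lambda cx,cy,hx,hy:np.maximum(np.abs(q[:,0]-cx)-hx,np.abs(q[:,1]-cy)-hy)
        return np.minimum(bx(0,0,10,42),bx(48,by,42,10))
    f=lambda g:np.mean(np.clip(sd(lo,g),0,8))+np.mean(np.clip(-sd(hi,g),0,8))*3
    b=min((minimize(f,np.add(g,[a,b,0]),method='Nelder-Mead',options=dict(initial_simplex=np.add(g,[a,b,0])+np.array([[0,0,0],[6,0,0],[0,6,0],[0,0,.08]]),maxiter=400)) for a in(-3,3) for b in(-3,3)),key=lambda r:r.fun)
    return b.x.round(3),round(b.fun,3),len(lo),len(hi)
E
python3 - <<'E'
from h import *
s=ctrl.sense();print(s['eef_pos'],s['ee_rot'],s['dq'].round(3))
im,d=ctrl.capture('wrist');save(im,'w3');np.save('w3.npy',d);P=cloud('wrist',d,s)
H,xe,ye=0,0,0
sel=(P[...,0]<700)&(P[...,1]>60)
print(np.histogram(P[sel][:,2],bins=np.arange(-2,34,2)))
for k,q,g in [('L','foam_square_home',(541,171,.29)),('T','foam_gauge_home',(414.5,139.9,.29))]:
  print(k,pocket(P,k,g))
  for r in ctrl.place_of('wrist',q): print(q,r,world('wrist',r['uv'],z=24,s=s).round(1))
n=s['ee_rot'];print('tool y yaw',np.arctan2(2*n[2]**2-1,2*n[1]*n[2]))
E
```

```text
[542.96707327  74.51495082 189.14488092] [4.11384422e-04 5.91626681e-01 8.06211894e-01 2.87508968e-04] [ 0.033  0.015  0.013  0.008 -0.002  0.008]
(array([ 3527, 27327,  2798,   570,   140,    97,   997,  7514,  1487,
        2355,   447,   382,  3702, 27607,  2859,     1,     0]), array([-2,  0,  2,  4,  6,  8, 10, 12, 14, 16, 18, 20, 22, 24, 26, 28, 30,
       32]))
L (array([5.39526e+02, 1.71571e+02, 2.53000e-01]), np.float64(2.78), 7279, 26451)
foam_square_home {'uv': [306.0, 73.7], 'conf': 0.76} [539.  172.6  24. ]
foam_square_home {'uv': [276.4, 272.5], 'conf': 0.31} [570.1  -6.1  24. ]
foam_square_home {'uv': [376.1, 296.3], 'conf': 0.28} [671.8  -1.6  24. ]
T (array([4.16692e+02, 1.39845e+02, 2.53000e-01]), np.float64(1.306), 5495, 14949)
foam_gauge_home {'uv': [151.0, 65.8], 'conf': 0.79} [417.1 140.6  24. ]
tool y yaw 0.304645831849654
```

View pics/w3.png

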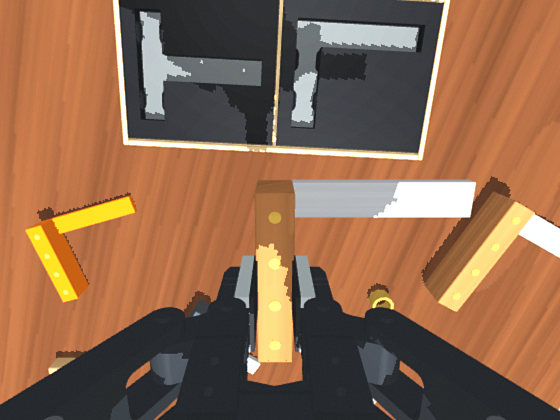

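L pocket's beam slot is at about (305,75) and the T slot at about (152,65), and both fit yaw 0.253. I'll check the part's pose in the grip.

```bash
python3 - <<'E'
from h import *
s=ctrl.sense();d=np.load('w3.npy');P=cloud('wrist',d,s)
print(P[195,270],P[340,275],P[200,350])
print(fit(P,190,206,(543,75),60));print(fit(P,174,186,(590,115),60))
for k,g in [('L',(539.5,171.6,.253)),('T',(416.7,139.8,.253))]:
  Q=P.copy(); c=np.cos(.253);sn=np.sin(.253)
  q=(Q[...,:2]-np.array(g[:2]))@np.array([[c,-sn],[sn,c]])
  Q[(q[...,0]<-18)|(q[...,0]>98)|(abs(q[...,1])>52)]=np.nan
  print(k,pocket(Q[~np.isnan(Q[...,0])],k,g))
E
```

```text
[528.44671283 113.28390308 198.06757911] [550.3629397   50.76337459 198.87106678] [564.03977009 117.32733844 180.86411293]
(array([543.3,  77.8]), array([40.2, 80.3]), 34.1, np.float64(198.2), 7227)
(array([574.4, 120.6]), array([88.2, 16.5]), 17.6, np.float64(180.1), 6685)
L (array([5.38416e+02, 1.73393e+02, 2.56000e-01]), np.float64(0.033), 4831, 13340)
T (array([4.15577e+02, 1.41276e+02, 2.56000e-01]), np.float64(0.038), 4664, 13759)
```

```bash
python3 - <<'E'
from h import *
s=ctrl.sense();d=np.load('w3.npy');P=cloud('wrist',d,s);n=s['ee_rot']
a=np.arctan2(2*n[2]**2-1,2*n[1]*n[2]);R=np.array([[np.cos(a),-np.sin(a)],[np.sin(a),np.cos(a)]])
q=(P[...,:2]-s['eef_pos'][:2])@R
m=(abs(q[...,0])<12)&(P[...,2]>194)&(P[...,2]<203)&(abs(q[...,1])<60)
Q=q[m];Z=P[...,2][m]
for y in range(-45,50,5):
  k=(abs(Q[:,1]-y)<2.5)
  if k.sum()>5: print(y,k.sum(),Q[k].min(0).round(1),Q[k].max(0).round(1),Z[k].mean().round(2))
print('c',np.percentile(Q[:,1],[0,.5,99.5,100]))
E
```

```text
-40 88 [ -7.9 -39.7] [  7.6 -37.5] 197.97
-35 323 [ -8.4 -37.5] [  7.6 -32.5] 198.13
-30 328 [ -8.3 -32.5] [  7.5 -27.5] 198.19
-25 356 [ -8.2 -27.5] [  7.4 -22.5] 198.19
-20 343 [ -8.2 -22.5] [  7.3 -17.5] 198.17
-15 348 [ -8.1 -17.5] [  7.3 -12.5] 198.2
-10 341 [ -7.6 -12.5] [ 6.7 -7.5] 198.3
-5 353 [-7.5 -7.5] [ 6.7 -2.5] 198.21
0 370 [-7.6 -2.5] [6.8 2.5] 198.34
5 385 [-7.6  2.5] [6.8 7.5] 198.4
10 597 [-12.    7.5] [12.  12.5] 198.51
15 429 [-8.1 12.5] [ 7.2 17.5] 198.17
20 446 [-8.4 17.5] [ 7.6 22.5] 198.18
25 468 [-8.3 22.5] [ 7.5 27.5] 198.24
30 474 [-8.3 27.5] [ 7.4 32.5] 198.29
35 484 [-8.1 32.5] [ 7.3 37.5] 198.24
40 391 [-8.1 37.5] [ 7.3 40.9] 197.69
c [-39.71653586 -38.26671076  40.51600591  40.86366996]
```

Call:
{"api": "send_rows", "payload": {
  "targets": [
    {"offset": [-0.1,3.3,0],"spin": -0.049},
    {"offset": [-0.3,6.6,-1.5],"spin": -0.049},
    {"offset": [-0.41,9.0,-5],"spin": -0.049},
    {"offset": [-0.41,9.84,-8.5],"spin": -0.049},
    {"offset": [-0.41,9.84,-11],"spin": -0.049},
    {"offset": [-0.41,9.84,-12.3],"spin": -0.049},
    {"offset": [-0.41,9.84,-12.3],"spin": -0.049},
    {"offset": [-0.41,9.84,-12.3],"spin": -0.049}
  ]
}}

```text
time_s: 6.3
eef_pos: [538.3, 175.0, 65.5]
ee_rot: [-0.0, 0.61, 0.793, -0.0]
force: [0.1, 1.0, -1.0]
grip_width: 0.165
grip_force: 49.6
```

```bash
python3 - <<'E'
from h import *
s=ctrl.sense();n=s['ee_rot'];print(s['eef_pos'],n,s['force'],s['dq'].round(3),np.arctan2(2*n[2]**2-1,2*n[1]*n[2]))
E
```

```text
[538.34152678 174.99705923  65.46242597] [-4.26677970e-04  6.09682901e-01  7.92645220e-01 -3.63996037e-04] [ 0.05193837  1.00126046 -0.99120099] [-0.005 -0.033 -0.027 -0.     0.003  0.001] 0.2594748240630721
```

Call:
{"api": "send_rows", "payload": {
  "targets": [
    {"offset": [0.06,-0.21,-0.5],"spin": -0.003},
    {"offset": [0.06,-0.21,-0.8],"spin": -0.003},
    {"offset": [0.06,-0.21,-0.8],"spin": -0.003},
    {"offset": [0.06,-0.21,-0.8],"spin": -0.003},
    {"offset": [0.06,-0.21,-0.8],"spin": -0.003}
  ]
}}

```text
time_s: 6.72
eef_pos: [539.4, 172.5, 58.1]
ee_rot: [0.0, 0.611, 0.792, 0.0]
force: [0.5, 0.6, -0.9]
grip_width: 0.167
grip_force: 49.6
```

Call:
{"api": "send_rows", "payload": {
  "targets": [
    {"offset": [-0.03,0.03,-0.8],"spin": 0},
    {"offset": [-0.03,0.03,-1.5],"spin": 0},
    {"offset": [-0.03,0.03,-1.7],"spin": 0},
    {"offset": [-0.03,0.03,-1.9],"spin": 0},
    {"offset": [-0.03,0.03,-2.1],"spin": 0},
    {"offset": [-0.03,0.03,-2.1],"spin": 0}
  ]
}}

```text
time_s: 7.22
eef_pos: [539.2, 172.8, 36.5]
ee_rot: [0.0, 0.611, 0.792, 0.0]
force: [1.1, -0.3, -0.9]
grip_width: 0.17
grip_force: 49.6
```

Call:
{"api": "send_rows", "payload": {
  "targets": [
    {"offset": [0,0,-0.1],"spin": 0},
    {"offset": [0,0,-0.2],"spin": 0},
    {"offset": [0,0,-0.3],"spin": 0},
    {"offset": [0,0,-0.4],"spin": 0},
    {"offset": [0,0,-0.4],"spin": 0}
  ]
}}

```text
time_s: 7.63
eef_pos: [539.6, 173.0, 33.7]
ee_rot: [0.001, 0.611, 0.792, 0.001]
force: [-1.0, -0.8, 5.3]
grip_width: 0.165
grip_force: 50.6
```

Call:
{"api": "send_rows", "payload": {
  "targets": [
    {"offset": [0,0,-0.1],"spin": 0},
    {"offset": [0,0,-0.2],"spin": 0},
    {"offset": [0,0,-0.3],"spin": 0},
    {"offset": [0,0,-0.4],"spin": 0},
    {"offset": [0,0,-0.4],"spin": 0}
  ]
}}

```text
time_s: 8.05
eef_pos: [539.4, 172.9, 29.4]
ee_rot: [0.001, 0.611, 0.792, 0.001]
force: [0.4, 0.4, 3.6]
grip_width: 0.169
grip_force: 50.3
```

Call:
{"api": "send_rows", "payload": {
  "targets": [
    {"offset": [0,0,-0.1],"spin": 0},
    {"offset": [0,0,-0.2],"spin": 0},
    {"offset": [0,0,-0.25],"spin": 0},
    {"offset": [0,0,-0.25],"spin": 0}
  ]
}}

```text
time_s: 8.38
eef_pos: [539.5, 172.9, 27.0]
ee_rot: [0.001, 0.611, 0.792, 0.001]
force: [0.2, -0.4, 5.4]
grip_width: 0.169
grip_force: 50.4
```

Call:
{"api": "send_rows", "payload": {
  "targets": [
    {"offset": [0,0,0],"spin": 0},
    {"offset": [0,0,0],"spin": 0},
    {"offset": [0,0,0],"spin": 0},
    {"offset": [0,0,2],"spin": 0},
    {"offset": [0,0,4],"spin": 0},
    {"offset": [0,0,4],"spin": 0}
  ],
  "grip": 0.4
}}

```text
time_s: 8.88
eef_pos: [540.5, 173.2, 69.4]
ee_rot: [0.002, 0.611, 0.792, 0.002]
force: [0.6, 0.2, 0.6]
grip_width: 0.404
grip_force: 0.0
```

Call:
{"api": "send_rows", "payload": {
  "targets": [
    {"offset": [0,0,0],"spin": 0},
    {"offset": [0,0,0],"spin": 0},
    {"offset": [0,0,0],"spin": 0},
    {"offset": [0,0,0],"spin": 0},
    {"offset": [0,0,-1.5],"spin": 0},
    {"offset": [0,0,-2.6],"spin": 0},
    {"offset": [0,0,-2.6],"spin": 0}
  ],
  "grip": 0
}}

```text
time_s: 9.47
eef_pos: [537.3, 172.6, 37.5]
ee_rot: [-0.002, 0.611, 0.792, -0.002]
force: [-0.1, -0.4, -0.2]
grip_width: -0.002
grip_force: 0.0
```

Call:
{"api": "send_rows", "payload": {
  "targets": [
    {"offset": [0,0,-0.1],"spin": 0},
    {"offset": [0,0,-0.15],"spin": 0},
    {"offset": [0,0,-0.15],"spin": 0},
    {"offset": [0,0,-0.15],"spin": 0}
  ]
}}

```text
time_s: 9.8
eef_pos: [539.1, 172.9, 39.1]
ee_rot: [0.0, 0.611, 0.792, 0.0]
force: [-0.3, -0.0, -0.4]
grip_width: -0.004
grip_force: 0.0
```

Call:
{"api": "send_rows", "payload": {
  "targets": [
    {"offset": [0,0,-0.1],"spin": 0},
    {"offset": [0,0,-0.2],"spin": 0},
    {"offset": [0,0,-0.25],"spin": 0},
    {"offset": [0,0,-0.3],"spin": 0},
    {"offset": [0,0,-0.3],"spin": 0},
    {"offset": [0,0,-0.3],"spin": 0}
  ]
}}

```text
time_s: 10.3
eef_pos: [538.9, 172.8, 36.1]
ee_rot: [0.0, 0.611, 0.792, 0.0]
force: [-1.8, -0.6, 4.9]
grip_width: 0.001
grip_force: 2.8
```

Call:
{"api": "send_rows", "payload": {
  "targets": [
    {"offset": [0,0,-0.05],"spin": 0},
    {"offset": [0,0,-0.1],"spin": 0},
    {"offset": [0,0,-0.1],"spin": 0},
    {"offset": [0,0,-0.1],"spin": 0},
    {"offset": [0,0,-0.1],"spin": 0}
  ]
}}

```text
time_s: 10.72
eef_pos: [539.0, 172.9, 36.0]
ee_rot: [0.0, 0.611, 0.792, 0.0]
force: [-7.7, -1.7, 15.0]
grip_width: -0.003
grip_force: 7.4
```

Call:
{"api": "send_rows", "payload": {
  "targets": [
    {"offset": [0,0,2],"spin": 0},
    {"offset": [0,-2,6],"spin": 0},
    {"offset": [0,-5,10],"spin": 0},
    {"offset": [0,-8,13.5],"spin": 0},
    {"offset": [0,-9,13.5],"spin": 0},
    {"offset": [0,-9,13.5],"spin": 0},
    {"offset": [0,-9,13.5],"spin": 0}
  ]
}}

```text
time_s: 11.3
eef_pos: [539.0, 82.3, 169.9]
ee_rot: [0.0, 0.612, 0.791, 0.0]
force: [0.9, 0.1, -0.9]
grip_width: -0.003
grip_force: 0.0
```

```bash
python3 - <<'E'
from h import *
s=ctrl.sense();print(s['eef_pos'],s['dq'].round(3))
im,d=ctrl.capture('wrist');save(im,'w4');P=cloud('wrist',d,s)
print('beam',fit(P,33,42,(539,173),60))
k=(P[...,2]>16)&(P[...,2]<21.5)&(np.hypot(P[...,0]-577,P[...,1]-216)<25);print('blade z',np.nanmedian(P[k],0))
g=(415.6,141.3);c,sn=np.cos(.256),np.sin(.256);q=(P[...,:2]-np.array(g))@np.array([[c,-sn],[sn,c]])
print('T',pocket(P[(q[...,0]>-18)&(q[...,0]<98)&(abs(q[...,1])<52)],'T',(*g,.256)))
k=(P[...,2]>22)&(P[...,2]<28)&(abs(q[...,1])<52)&(q[...,0]>0)&(q[...,0]<95);print('foam z',np.median(P[k][:,2]))
E
```

```text
[539.03001377  82.3136659  169.86696186] [ 0.033  0.032  0.024  0.004 -0.005  0.007]
beam (array([539. , 173.4]), array([16.1, 79.1]), 14.7, np.float64(36.9), 2512)
blade z [576.94565301 216.35703744  18.99815225]
T (array([4.16675e+02, 1.39772e+02, 2.53000e-01]), np.float64(0.051), 5112, 15753)
foam z 24.91259554967101
```

View pics/w4.png

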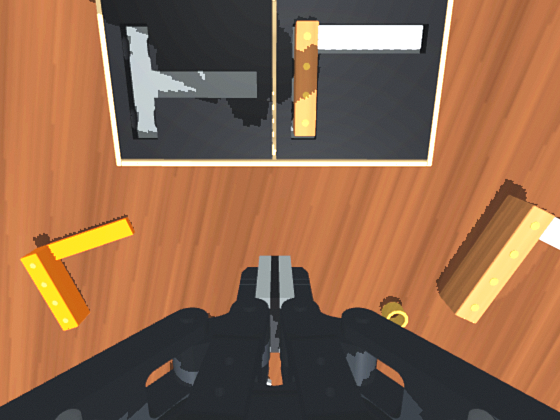

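The square is seated, with its beam centre at (539.0,173.4) and its top at foam +12. Now the gauge.

Call:
{"api": "send_rows", "payload": {
  "targets": [
    {"offset": [-0.7,-4,0],"spin": -0.1},
    {"offset": [-1.4,-8,0],"spin": -0.2},
    {"offset": [-2.1,-12,0],"spin": -0.3},
    {"offset": [-2.8,-16,0],"spin": -0.4},
    {"offset": [-3.6,-20,0],"spin": -0.47},
    {"offset": [-3.6,-20.5,0],"spin": -0.47},
    {"offset": [-3.6,-20.5,0],"spin": -0.47},
    {"offset": [-3.6,-20.5,0],"spin": -0.47}
  ],
  "grip": 0.5
}}

```text
time_s: 12.02
eef_pos: [502.8, -121.0, 168.7]
ee_rot: [-0.001, 0.778, 0.628, -0.0]
force: [-0.3, 0.4, 0.4]
grip_width: 0.499
grip_force: 0.0
```

```bash
python3 - <<'E'
from h import *
s=ctrl.sense();n=s['ee_rot'];print(s['eef_pos'],s['dq'].round(3),np.arctan2(2*n[2]**2-1,2*n[1]*n[2]))
im,d=ctrl.capture('wrist');save(im,'w5');P=cloud('wrist',d,s)
for r in ctrl.place_of('wrist','gauge_centre'): print(r,world('wrist',r['uv'],z=12,s=s).round(1))
print('beam',fit(P,17,32,(503,-118),60))
print('blade',fit(P,3,10,(550,-130),50))
E
```

```text
[ 502.8011769  -120.98633143  168.66283367] [ 0.028 -0.008 -0.001  0.001  0.001  0.   ] -0.21296878162566857
{'uv': [269.2, 179.8], 'conf': 0.97} [ 499.2 -111.8   12. ]
beam (array([ 502.6, -111.4]), array([80., 16.]), 74.3, np.float64(24.9), 1815)
blade (array([ 549., -125.]), array([17.4, 79.6]), 74.3, np.float64(6.9), 1674)
```

View pics/w5.png

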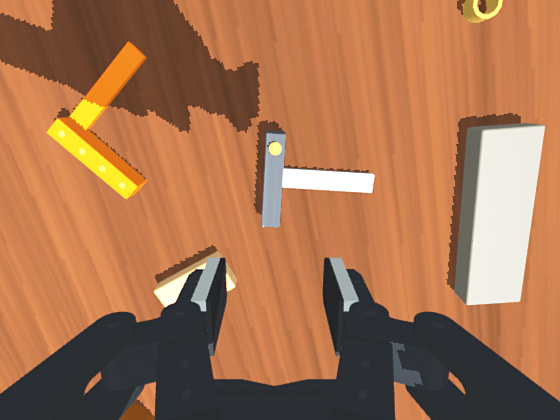

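T gauge: beam (265–285, 133–227), blade out to (374,183), yaw −0.274. Descending to it.

Call:
{"api": "send_rows", "payload": {
  "targets": [
    {"offset": [-0.02,0.96,-3.5],"spin": -0.061},
    {"offset": [-0.02,0.96,-7.0],"spin": -0.061},
    {"offset": [-0.02,0.96,-10.0],"spin": -0.061},
    {"offset": [-0.02,0.96,-12.0],"spin": -0.061},
    {"offset": [-0.02,0.96,-12.0],"spin": -0.061},
    {"offset": [-0.02,0.96,-12.0],"spin": -0.061},
    {"offset": [-0.02,0.96,-12.0],"spin": -0.061}
  ],
  "squeeze": 80
}}

```text
time_s: 12.7
eef_pos: [503.6, -112.1, 51.1]
ee_rot: [0.001, 0.797, 0.604, 0.001]
force: [0.7, -0.3, 0.3]
grip_width: 0.506
grip_force: 0.0
```

```bash
python3 - <<'E'
from h import *
s=ctrl.sense();n=s['ee_rot'];print(s['eef_pos'],s['dq'].round(3),np.arctan2(2*n[2]**2-1,2*n[1]*n[2]))
im,d=ctrl.capture('wrist');P=cloud('wrist',d,s)
print('beam',fit(P,16,32,(503,-112),60))
E
```

```text
[ 503.60211154 -112.14487109   51.06322981] [-0.009 -0.014 -0.004 -0.003 -0.005  0.001] -0.27367506936105296
beam (array([ 502.5, -111.4]), array([80.4, 16. ]), 74.3, np.float64(24.9), 4457)
```

Aligned to within about 1 mm.

Call:
{"api": "send_rows", "payload": {
  "targets": [
    {"offset": [-0.1,0.08,-1.5],"spin": 0},
    {"offset": [-0.1,0.08,-3.0],"spin": 0},
    {"offset": [-0.1,0.08,-3.65],"spin": 0},
    {"offset": [-0.1,0.08,-3.65],"spin": 0},
    {"offset": [-0.1,0.08,-3.65],"spin": 0}
  ]
}}

```text
time_s: 13.17
eef_pos: [502.2, -111.9, 14.1]
ee_rot: [0.001, 0.797, 0.604, 0.0]
force: [0.1, -1.0, 0.1]
grip_width: 0.501
grip_force: 0.0
```

Call:
{"api": "send_rows", "payload": {
  "targets": [
    {"offset": [0,0,0],"spin": 0},
    {"offset": [0,0,0],"spin": 0},
    {"offset": [0,0,0],"spin": 0},
    {"offset": [0,0,0],"spin": 0},
    {"offset": [0,0,0],"spin": 0},
    {"offset": [0,0,0],"spin": 0}
  ],
  "grip": 0
}}

```text
time_s: 13.67
eef_pos: [502.2, -112.0, 14.4]
ee_rot: [0.001, 0.797, 0.604, 0.0]
force: [-0.9, 0.8, 7.6]
grip_width: 0.157
grip_force: 78.8
```

Call:
{"api": "send_rows", "payload": {
  "targets": [
    {"offset": [0,0,2],"spin": 0},
    {"offset": [0,0,5.5],"spin": 0},
    {"offset": [0,0,9.5],"spin": 0.1},
    {"offset": [-1,2,13],"spin": 0.2},
    {"offset": [-3,5.5,15],"spin": 0.3},
    {"offset": [-5,9,17],"spin": 0.4},
    {"offset": [-7,12.5,17.5],"spin": 0.5},
    {"offset": [-8.2,15.7,17.5],"spin": 0.53}
  ]
}}

```text
time_s: 14.33
eef_pos: [418.7, 46.3, 190.1]
ee_rot: [0.001, 0.61, 0.793, 0.001]
force: [0.7, 0.3, -1.3]
grip_width: 0.158
grip_force: 78.7
```

Call:
{"api": "send_rows", "payload": {
  "targets": [
    {"offset": [0,0,0],"spin": 0},
    {"offset": [0,0,0],"spin": 0},
    {"offset": [0,0,0],"spin": 0},
    {"offset": [0,0,0],"spin": 0}
  ]
}}

```text
time_s: 14.67
eef_pos: [420.0, 44.5, 188.1]
ee_rot: [0.0, 0.612, 0.791, -0.0]
force: [0.8, 0.7, -1.6]
grip_width: 0.157
grip_force: 78.6
```

```bash
cat > t.py <<'E'
from h import *
s=ctrl.sense();n=s['ee_rot'];a=np.arctan2(2*n[2]**2-1,2*n[1]*n[2]);z=s['eef_pos'][2]
print(s['eef_pos'].round(2),s['dq'].round(3),a,s['grip_width'])
im,d=ctrl.capture('wrist');P=cloud('wrist',d,s);save(im,'w6')
R=np.array([[np.cos(a),-np.sin(a)],[np.sin(a),np.cos(a)]]);q=(P[...,:2]-s['eef_pos'][:2])@R
m=(abs(q[...,0])<12)&(abs(P[...,2]-z-9.5)<5)&(abs(q[...,1])<60);Q=q[m];Z=P[...,2][m]
for y in (-35,-25,-15,20,25,35):
  k=(abs(Q[:,1]-y)<2.5); print(y,k.sum(),Q[k,0].min().round(1),Q[k,0].max().round(1),Z[k].mean().round(2))
print('beam ends',np.percentile(Q[:,1],[0,.5,99.5,100]))
print('blade',fit(P,z-12,z-5,s['eef_pos'][:2]+R@[50,0],38))
for g in ((415.6,141.3),(416.7,139.8)):
  c,sn=np.cos(.256),np.sin(.256);q=(P[...,:2]-np.array(g))@np.array([[c,-sn],[sn,c]])
  print('T',pocket(P[(q[...,0]>-18)&(q[...,0]<98)&(abs(q[...,1])<52)],'T',(*g,.256)))
E
python3 t.py
```

```text
[420.04  44.51 188.14] [-0.008  0.007 -0.001  0.001  0.001 -0.   ] 0.2536783655060656 0.1573667888393714
-35 328 -8.4 7.5 198.54
-25 344 -8.3 7.3 198.59
-15 321 -7.6 6.8 198.62
20 462 -8.4 7.6 198.59
25 421 -8.3 7.5 199.32
35 515 -8.1 7.3 198.85
beam ends [-39.51906284 -37.91567852  40.92180117  41.2484654 ]
blade (array([468.6,  58. ]), array([75.1, 17.3]), 14.6, np.float64(180.5), 5234)
T (array([4.16551e+02, 1.39704e+02, 2.53000e-01]), np.float64(0.053), 4687, 14139)
T (array([4.16550e+02, 1.39703e+02, 2.53000e-01]), np.float64(0.054), 4687, 14012)
```

View pics/w6.png

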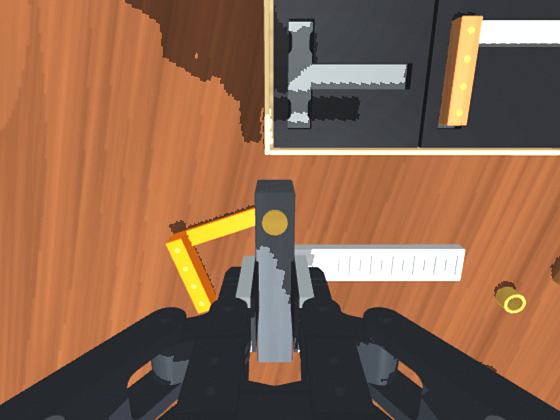

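Call:
{"api": "send_rows", "payload": {
  "targets": [
    {"offset": [-0.1,3.3,0],"spin": 0},
    {"offset": [-0.2,6.6,-1.5],"spin": 0},
    {"offset": [-0.28,9.0,-5],"spin": 0},
    {"offset": [-0.28,9.47,-8.5],"spin": 0},
    {"offset": [-0.28,9.47,-11.5],"spin": 0},
    {"offset": [-0.28,9.47,-12.8],"spin": 0},
    {"offset": [-0.28,9.47,-12.8],"spin": 0},
    {"offset": [-0.28,9.47,-12.8],"spin": 0}
  ]
}}

```text
time_s: 15.38
eef_pos: [417.3, 139.4, 60.1]
ee_rot: [-0.0, 0.612, 0.791, -0.0]
force: [0.2, -0.0, -0.1]
grip_width: 0.157
grip_force: 78.6
```

Call:
{"api": "send_rows", "payload": {
  "targets": [
    {"offset": [0,0,0],"spin": 0},
    {"offset": [0,0,0],"spin": 0},
    {"offset": [0,0,0],"spin": 0}
  ]
}}

```text
time_s: 15.63
eef_pos: [417.6, 139.8, 61.2]
ee_rot: [0.001, 0.612, 0.791, 0.001]
force: [0.3, -1.0, -0.7]
grip_width: 0.163
grip_force: 78.6
```

Within 0.7 mm; a tiny correction, then down to the mouth.

Call:
{"api": "send_rows", "payload": {
  "targets": [
    {"offset": [-0.02,-0.04,-0.8],"spin": 0},
    {"offset": [-0.02,-0.04,-1.5],"spin": 0},
    {"offset": [-0.02,-0.04,-2.0],"spin": 0},
    {"offset": [-0.02,-0.04,-2.3],"spin": 0},
    {"offset": [-0.02,-0.04,-2.4],"spin": 0},
    {"offset": [-0.02,-0.04,-2.4],"spin": 0}
  ]
}}

```text
time_s: 16.13
eef_pos: [416.8, 139.6, 36.0]
ee_rot: [-0.0, 0.611, 0.791, -0.0]
force: [0.3, 1.1, -0.8]
grip_width: 0.157
grip_force: 78.7
```

Call:
{"api": "send_rows", "payload": {
  "targets": [
    {"offset": [0,0,-0.1],"spin": 0},
    {"offset": [0,0,-0.2],"spin": 0},
    {"offset": [0,0,-0.3],"spin": 0},
    {"offset": [0,0,-0.4],"spin": 0},
    {"offset": [0,0,-0.4],"spin": 0}
  ]
}}

```text
time_s: 16.55
eef_pos: [417.0, 139.5, 32.6]
ee_rot: [0.0, 0.611, 0.791, 0.0]
force: [-0.1, -0.4, 3.4]
grip_width: 0.156
grip_force: 79.2
```

Call:
{"api": "send_rows", "payload": {
  "targets": [
    {"offset": [0,0,-0.1],"spin": 0},
    {"offset": [0,0,-0.2],"spin": 0},
    {"offset": [0,0,-0.3],"spin": 0},
    {"offset": [0,0,-0.4],"spin": 0},
    {"offset": [0,0,-0.45],"spin": 0},
    {"offset": [0,0,-0.45],"spin": 0}
  ]
}}

```text
time_s: 17.05
eef_pos: [416.9, 139.6, 27.9]
ee_rot: [0.0, 0.611, 0.791, 0.0]
force: [-0.4, 0.0, 3.2]
grip_width: 0.159
grip_force: 79.3
```

Call:
{"api": "send_rows", "payload": {
  "targets": [
    {"offset": [0,0,-0.1],"spin": 0},
    {"offset": [0,0,-0.15],"spin": 0},
    {"offset": [0,0,-0.15],"spin": 0},
    {"offset": [0,0,-0.15],"spin": 0}
  ]
}}

```text
time_s: 17.38
eef_pos: [417.0, 139.6, 26.4]
ee_rot: [0.0, 0.611, 0.791, 0.0]
force: [-0.6, -0.9, 5.1]
grip_width: 0.159
grip_force: 79.4
```

Call:
{"api": "send_rows", "payload": {
  "targets": [
    {"offset": [0,0,0],"spin": 0},
    {"offset": [0,0,0],"spin": 0},
    {"offset": [0,0,0],"spin": 0},
    {"offset": [0,0,2],"spin": 0},
    {"offset": [0,0,4],"spin": 0},
    {"offset": [0,0,4],"spin": 0}
  ],
  "grip": 0.4
}}

```text
time_s: 17.88
eef_pos: [418.2, 139.7, 68.8]
ee_rot: [0.002, 0.611, 0.791, 0.002]
force: [0.8, -0.6, -0.0]
grip_width: 0.403
grip_force: 0.0
```

Call:
{"api": "send_rows", "payload": {
  "targets": [
    {"offset": [0,0,0],"spin": 0},
    {"offset": [0,0,0],"spin": 0},
    {"offset": [0,0,0],"spin": 0},
    {"offset": [0,0,0],"spin": 0},
    {"offset": [0,0,-1.5],"spin": 0},
    {"offset": [0,0,-2.5],"spin": 0},
    {"offset": [0,0,-2.6],"spin": 0},
    {"offset": [0,0,-2.6],"spin": 0}
  ],
  "grip": 0
}}

```text
time_s: 18.55
eef_pos: [416.2, 139.5, 39.6]
ee_rot: [-0.001, 0.611, 0.791, -0.001]
force: [-0.8, -0.4, 0.1]
grip_width: 0.004
grip_force: 0.0
```

Call:
{"api": "send_rows", "payload": {
  "targets": [
    {"offset": [0,0,-0.1],"spin": 0},
    {"offset": [0,0,-0.2],"spin": 0},
    {"offset": [0,0,-0.3],"spin": 0},
    {"offset": [0,0,-0.3],"spin": 0},
    {"offset": [0,0,-0.3],"spin": 0}
  ]
}}

```text
time_s: 18.97
eef_pos: [416.7, 139.6, 37.3]
ee_rot: [0.0, 0.611, 0.791, 0.0]
force: [0.8, 0.7, 0.3]
grip_width: -0.007
grip_force: 0.0
```

Call:
{"api": "send_rows", "payload": {
  "targets": [
    {"offset": [0,0,-0.05],"spin": 0},
    {"offset": [0,0,-0.1],"spin": 0},
    {"offset": [0,0,-0.15],"spin": 0},
    {"offset": [0,0,-0.2],"spin": 0},
    {"offset": [0,0,-0.2],"spin": 0},
    {"offset": [0,0,-0.2],"spin": 0}
  ]
}}

```text
time_s: 19.47
eef_pos: [416.9, 139.6, 36.0]
ee_rot: [0.0, 0.611, 0.791, 0.0]
force: [-3.8, -0.6, 13.3]
grip_width: -0.007
grip_force: 6.6
```

Firm contact at z = 36.0, so it is on the floor. I'll retreat and check both.

Call:
{"api": "send_rows", "payload": {
  "targets": [
    {"offset": [0,0,2],"spin": 0},
    {"offset": [1,-2,6],"spin": 0},
    {"offset": [3,-5,10],"spin": 0},
    {"offset": [5,-7,14],"spin": 0},
    {"offset": [6,-8,15],"spin": 0},
    {"offset": [6,-8,15],"spin": 0},
    {"offset": [6,-8,15],"spin": 0},
    {"offset": [6,-8,15],"spin": 0}
  ]
}}

```text
time_s: 20.13
eef_pos: [475.8, 59.9, 184.2]
ee_rot: [-0.001, 0.611, 0.791, -0.0]
force: [-0.9, -0.8, -0.9]
grip_width: -0.0
grip_force: 0.0
```

```bash
python3 - <<'E'
from h import *
s=ctrl.sense();print(s['eef_pos'],s['dq'].round(3))
im,d=ctrl.capture('wrist');save(im,'w7');P=cloud('wrist',d,s)
print('sq',fit(P,33,42,(539,173),55));print('ga',fit(P,33,42,(416.6,139.7),55))
for n,c,by in (('sq',(539,173),32),('ga',(416.6,139.7),0)):
  c0,s0=np.cos(.254),np.sin(.254)
  for bx in (20,80):
    p=(c[0]+c0*bx-s0*by,c[1]+s0*bx+c0*by);k=np.hypot(P[...,0]-p[0],P[...,1]-p[1])<4;print(n,bx,np.nanmedian(P[k][:,2]))
E
```

```text
[475.84425333  59.87611022 184.15418684] [ 0.015  0.006  0.018  0.    -0.001  0.001]
sq (array([538.9, 173.2]), array([16.7, 78.8]), 14.4, np.float64(36.9), 2390)
ga (array([416.5, 140.3]), array([16.2, 79.9]), 14.7, np.float64(36.9), 2331)
sq 20 18.774768499902905
sq 80 19.108585936873936
ga 20 18.888216615492468
ga 80 18.799407196773387
```

View pics/w7.png

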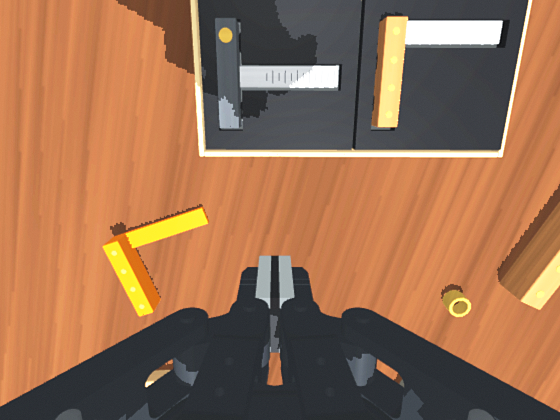

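Both parts lie flat in their pockets: beam tops are 12 mm above the foam, and the blades are level.

```bash
python3 -c "
from rig import ctrl
print(ctrl.finish_job())"
```

```text
the job is handed in; nothing more can be done
None
```

The try square and the depth gauge are both pressed fully home and level in their own foam cutouts, no bystander was touched, and the job was handed in at about 20 s; the hand-in gave no verdict back.

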